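Find the loose peg of the sausage rack

ROBOT

A 6-joint arm with a two-finger parallel gripper is mounted at the origin on the work surface. World frame = base frame: x ahead of the robot, y to its left, z up, the work surface at z = 0. Lengths are in mm, angles in rad, forces in N, time in s.
With the tool pointing down it reaches from about 250 to 775 mm from the base axis. Payload 4 kg.
Tool frame: the origin (TCP) lies at the very end of the fingers, on their centre line; the grasp point (between the pads) lies 19 mm behind it; z points along the fingers, y is the direction in which the jaws open and shut (so a half turn about z gives the same grasp; the last joint's range is limited). The gripper opens to 85 mm and grips with 20 to 120 N. Pads are 22 mm wide; open, the fingers measure 114 mm over their backs; the gripper's body (76 mm by 85 mm) begins 54 mm behind the grasp point. The pads swing forward as they close: fully open they stand 13 mm farther back than shut.
Start: joints at [-1.386, 0.087, 1.371, -0, 1.684, -0.103], TCP at [156.11, -527.397, 231.341] pointing down, gripper open.
Joint ranges: [-3.1, 3.1], [-0.76, 2.03], [0.27, 2.55], [-1.08, 4.22], [0.17, 2.65], [-2.57, 2.57]. Speed limits (rad/s): [2.79, 2.79, 3.14, 3.14, 3.14, 3.14].

INTERFACE

Orientations are given as [roll, pitch, yaw] about the fixed x, y, z axes, in that order (R = Rz(yaw) Ry(pitch) Rx(roll)).
In Python, from cell import readout, capture, job gives the robot as it stands.
- The arm moves only by the shell command python3 -m creep 'ROWS' [FORCE]. ROWS is JSON, a list of rows, each a list of 7 numbers: the shift along the world's x, y, z in units of 60 mm (1.0 is 60 mm), then the turn, a rotation vector about the world's x, y, z in units of 6 degrees (1.0 is 6 degrees), then the opening in per cent of the stroke, from 0 (shut) to 100 (fully open). In form: [[dx, dy, dz, ax, ay, az, hand], ...]. A call has 1 to 20 rows; each row is the pose to reach, as a shift and turn from the pose commanded when the call began; what a row does not reach only later rows make up. A row lasts 1/8 s, in which the tool goes at most 62.5 mm and 10.7 degrees, less where a joint would pass 70% of its speed; a pose out of reach is approached as far as the arm can. A call with a gripper value outside its range is refused whole. The fingers move at their own pace and stop on an object; FORCE is the grip in N (left out, the last holds). Time passes only in rows, so rows that repeat a pose let the fingers close. It gives the time, the measured TCP pose, the force and the opening at its end, in the units of the state.
- readout.observe(): the state, without advancing time (a new reading comes with each control period).
- capture(name): name is "scene" or "top" or "wrist"; returns a dict with "color" (400x640x3 uint8, red, green, blue), "K" (3x3 intrinsics, pixels), "extrinsics" (4x4, takes a point from camera to world coordinates). Camera axes: x right, y up, looking along -z (the intrinsics and any distortion apply to the point x, -y, -z); pixel columns grow to the right and rows downward; lengths in mm; the calibration is good to about 2 mm. A picture is of the moment at which its call begins. There is no depth.
- job.hand_in(): hands the job in, once; it reports no verdict.
The state is a dict: "t": time; "q": joint angles; "joint_vel": joint speeds; "effort": joint torques, N m; "tool_pos": TCP position; "orientation": TCP orientation; "wrist_force": force on the tool from outside, world axes, zero at the start; "ft_torque": the same for the moment, N m; "grip_width": finger opening in mm.
Only numpy, scipy, OpenCV 4.12 (cv2) and the standard library are available. Lean on these libraries where they do the work, as an engineer would, in place of code of your own. Each camera call takes 0.05 s, during which the arm holds its last target. There are 200 camera calls.

TASK

The glue of one of the three wooden pegs on the sausage rack has let go. Wiggle the pegs where they stand, nudging them gently from side to side over their full play, until you feel which one is loose; then draw that peg out, lower it tenon down to the bottom of the red repair caddy without dropping it, and only then let go. Do not force or tug the glued pegs, and leave the food alone.

Things in the scene. Friction and masses are not known exactly. Their poses are not given: they have to be found in the camera images.
- foot: Oak foot of a counter rack for ring sausages, fixed to the counter: 76 mm (its x) by 240 mm (its y), 60 mm high, origin at the centre of its underside. Three wooden pegs stand upright in holes in its top at y = -80, 0 and +80 mm of its own frame. Two pegs are glued in; the glue of one has let go and that one just sits in its hole.
- caddy: Red plastic repair caddy, an open-topped upright box fixed to the counter: outside 68 by 68 mm, walls 4 mm, inner floor 4 mm and rim 70 mm above the counter, on a foot plate 100 by 100 mm; origin at the centre of its underside.
- peg_a_grip (a point): Grip point on the axis of one of three pegs that look alike and may stand in any hole. Peg: round dark shaft 24 mm thick with a brass band near its top, rising 110 mm from a collar 36 mm wide and 8 mm thick that sits on the foot's top; below the collar a tenon 16 mm thick, 38 mm long. The point is 80 mm above the foot's top, 38 mm below the peg's top, 118 mm above the tenon's end. z up the peg.
- peg_b_grip (a point): Same point on another peg. A glued peg is springy and stiff: pushed sideways here in any direction it gives about 1 to 3 mm at 5 N and springs back; more than about 15 N sideways or 15 N of upward pull overstrains its glue, and it never comes out.
- peg_c_grip (a point): Same point on the third peg. Whichever peg is loose: its tenon has 2 mm of clearance all round in a hole 42 mm deep, so that, nudged rather than clamped, it rocks in any direction, about 9 to 12 mm at this point to each side of upright, needs hardly any force (under 2 N), then meets a hard stop; it weighs about 80 g and lifts straight out.
- peg_a_foot (a point): Lower end of peg_a's tenon, on its axis, hidden in the hole: 22 mm above the counter when the peg is fully home. z up the tenon.
- peg_b_foot (a point): Lower end of peg_b's tenon, on its axis, hidden in the hole: 22 mm above the counter when the peg is fully home. z up the tenon.
- peg_c_foot (a point): Lower end of peg_c's tenon, on its axis, hidden in the hole: 22 mm above the counter when the peg is fully home. z up the tenon.
- salami_mid (a point): Bystander: a salami lying on the counter, 160 mm long, 52 mm thick; its centre.
- cheese_mid (a point): Bystander: a piece of yellow cheese, 60 by 110 by 50 mm high; its centre.
- jar_mid (a point): Bystander: an amber jar with brass lid, 64 mm across, 75 mm high; point on its axis 37 mm up.
Things that resemble listed ones, but are neither listed nor needed, are in the scene too. Leave any orange look-alike of the part that bears peg_b_grip alone. There is more than one size of the caddy; the one meant has the size given above.

How it is judged (in metres and radians):
On the way, in this order (a step that is already met when the one before it is completed fails the run):
1. A peg's tenon is rocked over 0.06 rad in its hole, the peg still home (((angle between peg_a_foot's own z axis and vertical above 0.06 rad and z of peg_a_foot in the frame of foot below 0.028 m) or (angle between peg_b_foot's own z axis and vertical above 0.06 rad and z of peg_b_foot in the frame of foot below 0.028 m) or (angle between peg_c_foot's own z axis and vertical above 0.06 rad and z of peg_c_foot in the frame of foot below 0.028 m))), for 0.05 s.
2. A peg is drawn clear of the rack's foot (z of any of peg_a_foot, peg_b_foot, peg_c_foot in the frame of foot above 0.065 m), for 0.1 s.
3. The peg is set down held in the fingers, its lower end within 10 mm of the caddy's floor (contact force between the fingers and anything else above 2 N and ((z of peg_a_foot in the frame of caddy between -0.002 and 0.014 m and x of peg_a_foot in the frame of caddy between -0.034 and 0.034 m and y of peg_a_foot in the frame of caddy between -0.034 and 0.034 m and angle between peg_a_foot's own z axis and vertical below 0.8 rad) or (z of peg_b_foot in the frame of caddy between -0.002 and 0.014 m and x of peg_b_foot in the frame of caddy between -0.034 and 0.034 m and y of peg_b_foot in the frame of caddy between -0.034 and 0.034 m and angle between peg_b_foot's own z axis and vertical below 0.8 rad) or (z of peg_c_foot in the frame of caddy between -0.002 and 0.014 m and x of peg_c_foot in the frame of caddy between -0.034 and 0.034 m and y of peg_c_foot in the frame of caddy between -0.034 and 0.034 m and angle between peg_c_foot's own z axis and vertical below 0.8 rad))), for 0.1 s.
At the end, for the whole second after the job is handed in: The loose peg stands in the repair caddy, tenon down: its lower end within the walls and less than 20 mm above the counter, the peg within 0.8 rad of upright; the other two pegs are fully home in the rack (within 6 mm) (((z of peg_a_foot in the frame of caddy between -0.002 and 0.02 m and x of peg_a_foot in the frame of caddy between -0.034 and 0.034 m and y of peg_a_foot in the frame of caddy between -0.034 and 0.034 m and angle between peg_a_foot's own z axis and vertical below 0.8 rad) or (z of peg_b_foot in the frame of caddy between -0.002 and 0.02 m and x of peg_b_foot in the frame of caddy between -0.034 and 0.034 m and y of peg_b_foot in the frame of caddy between -0.034 and 0.034 m and angle between peg_b_foot's own z axis and vertical below 0.8 rad) or (z of peg_c_foot in the frame of caddy between -0.002 and 0.02 m and x of peg_c_foot in the frame of caddy between -0.034 and 0.034 m and y of peg_c_foot in the frame of caddy between -0.034 and 0.034 m and angle between peg_c_foot's own z axis and vertical below 0.8 rad)) and (z of peg_a_foot in the frame of foot below 0.028 m or (z of peg_a_foot in the frame of caddy between -0.002 and 0.02 m and x of peg_a_foot in the frame of caddy between -0.034 and 0.034 m and y of peg_a_foot in the frame of caddy between -0.034 and 0.034 m and angle between peg_a_foot's own z axis and vertical below 0.8 rad)) and (z of peg_b_foot in the frame of foot below 0.028 m or (z of peg_b_foot in the frame of caddy between -0.002 and 0.02 m and x of peg_b_foot in the frame of caddy between -0.034 and 0.034 m and y of peg_b_foot in the frame of caddy between -0.034 and 0.034 m and angle between peg_b_foot's own z axis and vertical below 0.8 rad)) and (z of peg_c_foot in the frame of foot below 0.028 m or (z of peg_c_foot in the frame of caddy between -0.002 and 0.02 m and x of peg_c_foot in the frame of caddy between -0.034 and 0.034 m and y of peg_c_foot in the frame of caddy between -0.034 and 0.034 m and angle between peg_c_foot's own z axis and vertical below 0.8 rad))); the robot touches nothing.
It fails at once if A glued peg is forced over, bent more than 0.06 rad at its root (about 15 N sideways) (angle between the z axis of peg_a_grip and the z axis of peg_a_foot, either way round above 0.06 rad or angle between the z axis of peg_b_grip and the z axis of peg_b_foot, either way round above 0.06 rad or angle between the z axis of peg_c_grip and the z axis of peg_c_foot, either way round above 0.06 rad).
It fails at once if A glued peg is tugged, drawn up more than 3 mm at its root (about 15 N upward) (distance between peg_a_grip and peg_a_foot above 0.121 m or distance between peg_b_grip and peg_b_foot above 0.121 m or distance between peg_c_grip and peg_c_foot above 0.121 m).
It fails at once if The rack is pried on (over 100 N on its foot) (contact force between foot and anything else above 100 N).
It fails at once if The peg or the hand is rammed into the caddy (over 60 N on the caddy) (contact force between caddy and anything else above 60 N).
It fails at once if The salami, the cheese or the jar is shifted by more than 15 mm (distance of any of salami_mid, cheese_mid, jar_mid from where it was at the start of the episode above 0.015 m).
It also fails if it takes over 64 s, if anything falls off the work surface, if the arm or the gripper's body presses on something with over 40 N, if the wrist force passes 120 N, or if a joint passes its speed limit or range.

## Working session

There is one attempt and no reset: what is moved stays moved. The work goes in short steps, Python scripts to look and compute and a shell command to move; the robot and the scene stay as the last step left them, time stands still between calls to the robot, and variables do not carry over. Pictures are saved under pics/ and viewed, about 8 in all and at most 12, crops included, and the job is handed in when it is done.

```bash
ls; mkdir -p pics; cat > h.py <<'E'
import cv2,numpy as np
from cell import readout,capture,job
def snap(n,f):
    c=capture(n); cv2.imwrite('pics/'+f+'.png',c['color'][:,:,::-1]); np.savez('pics/'+f+'.npz',**{k:c[k] for k in('color','K','extrinsics')}); return c
def ray(c,u,v):
    K=c['K'];E=c['extrinsics'];d=np.linalg.inv(K)@[u,v,1.];d=E[:3,:3]@[d[0],-d[1],-d[2]];return E[:3,3],d
def onz(c,u,v,z):
    o,d=ray(c,u,v);return o+d*(z-o[2])/d[2]
def tri(c1,p1,c2,p2):
    o1,d1=ray(c1,*p1);o2,d2=ray(c2,*p2)
    s=np.linalg.lstsq(np.c_[d1,-d2],o2-o1,rcond=None)[0];a=o1+s[0]*d1;b=o2+s[1]*d2
    return (a+b)/2,np.linalg.norm(a-b)
E
python3 - <<'E'
from h import *
a=snap('scene','s0');b=snap('top','t0')
print(a['extrinsics'][:3,3],b['extrinsics'][:3,3],b['K'],[k for k in b if k not in('color',)]);print(readout.observe())
cv2.imwrite('pics/t0s.png',cv2.imread('pics/t0.png'))
E
```

```text
pics
[1108.14173574  351.33071634  920.62489604] [ 501.90548593    7.95376694 1012.71479023] [[365.11984405   0.         320.93176307]
 [  0.         365.11984405 197.37675288]
 [  0.           0.           1.        ]] ['K', 'extrinsics']
{'t': 0.1, 'q': array([-1.38612514e+00,  8.79264861e-02,  1.37209245e+00, -2.77606259e-05,
        1.68359763e+00, -1.03143592e-01]), 'joint_vel': array([ 2.62416200e-03, -1.71264162e-03, -4.25555818e-03,  5.73462466e-04,
        6.91230197e-05, -6.00038012e-04]), 'effort': array([ 2.30599930e-03, -3.53015256e+01, -3.14218712e+01, -1.68969888e-05,
        7.86618650e-03, -1.18406895e-06]), 'tool_pos': array([ 156.00460209, -526.95358766,  230.23677314]), 'orientation': array([-3.13957665e+00, -1.80940177e-04,  2.87811496e-01]), 'wrist_force': array([-0.28065354, -0.93243587,  0.0290459 ]), 'ft_torque': array([-0.01390398,  0.01860765,  0.05127184]), 'grip_width': 85.3865695241935}
```

View pics/t0.png

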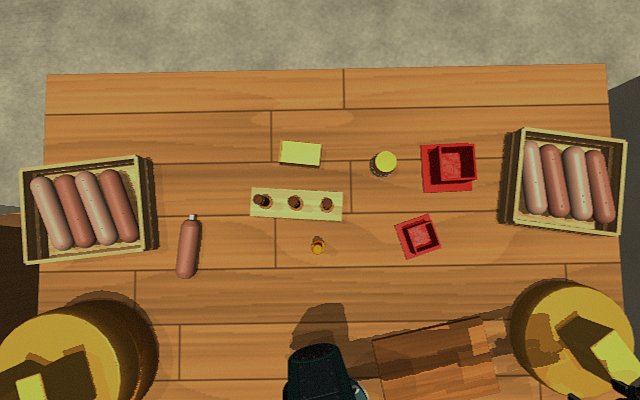

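View pics/s0.png

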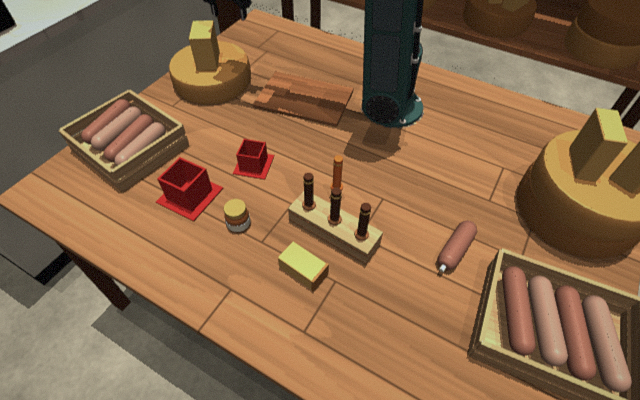

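The top view shows the foot near (296,204), with pegs at about (263,201), (295,202) and (327,204). The orange look-alike is at (317,245). There are two red caddies, a larger one near (448,165) and a smaller one near (417,236). Next I'll measure them.

```bash
cat > m.py <<'E'
from h import *
t=np.load('pics/t0.npz');s=np.load('pics/s0.npz')
def masks(c):
    hsv=cv2.cvtColor(c['color'],cv2.COLOR_RGB2HSV);return hsv
for n,c in(('t',t),('s',s)):
    hsv=masks(c);H,S,V=cv2.split(hsv)
    red=(((H<4)|(H>174))&(S>190)&(V>60)).astype(np.uint8)
    k,l,st,ce=cv2.connectedComponentsWithStats(cv2.morphologyEx(red,cv2.MORPH_CLOSE,np.ones((3,3))))
    for i in range(1,k):
        if st[i,4]>150:
            cn=cv2.findContours((l==i).astype(np.uint8),0,1)[0][0]
            r=cv2.minAreaRect(cn);print(n,'red',st[i],r)
            if n=='t':
                B=cv2.approxPolyDP(cv2.convexHull(cn),3,True)[:,0]
                for p in B: print('   ',p,onz(c,*p,4).round(),onz(c,*p,70).round())
    col=[(200,204),(311,235)][n=='s']
wood=c
c=t;H,S,V=cv2.split(masks(t));print('foot px',masks(t)[208:212,278],'top px',masks(t)[195:212,255:272:4,:].shape)
E
python3 m.py
python3 - <<'E'
import cv2,numpy as np
a=cv2.imread('pics/t0.png')[130:270,240:480];a=cv2.resize(a,None,fx=3.2,fy=3.2,interpolation=cv2.INTER_CUBIC)
cv2.imwrite('pics/ct.png',a)
b=cv2.imread('pics/s0.png')[140:300,150:400];b=cv2.resize(b,None,fx=3.2,fy=3.2,interpolation=cv2.INTER_CUBIC)
cv2.imwrite('pics/cs.png',b)
E
```

```text
t red [ 421  143   56   50 1998] ((448.5607604980469, 167.1547088623047), (47.460628509521484, 54.083038330078125), 86.98721313476562)
    [473 144] [ 716. -411.    4.] [ 702. -384.   70.]
    [476 178] [ 620. -415.    4.] [ 613. -387.   70.]
    [471 189] [ 590. -400.    4.] [ 584. -373.   70.]
    [424 192] [ 584. -270.    4.] [ 579. -252.   70.]
    [421 145] [ 716. -266.    4.] [ 702. -248.   70.]
t red [398 214  43  43 795] ((417.4744567871094, 236.0547637939453), (36.31019592285156, 36.39563751220703), 70.01689147949219)
    [427 214] [ 523. -276.    4.] [ 522. -257.   70.]
    [439 247] [ 432. -305.    4.] [ 437. -285.   70.]
    [405 255] [ 412. -212.    4.] [ 418. -197.   70.]
    [398 224] [ 497. -195.    4.] [ 497. -182.   70.]
s red [ 233  139   40   40 1076] ((253.7799835205078, 158.45999145507812), (35.687652587890625, 36.0454216003418), 10.304845809936523)
s red [ 156  158   67   62 2412] ((184.56552124023438, 189.11380004882812), (54.477840423583984, 57.21834182739258), 41.633541107177734)
foot px [[ 25 117 185]
 [ 27 114 184]
 [ 30 103 183]
 [ 29 104 186]] top px (17, 5, 3)
```

View pics/ct.png

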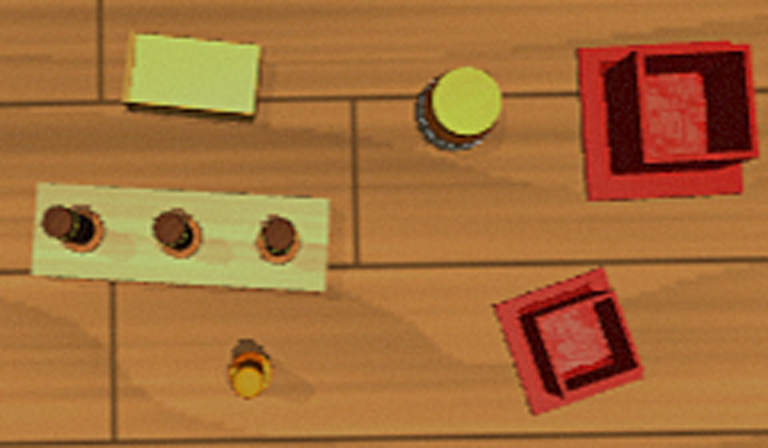

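View pics/cs.png

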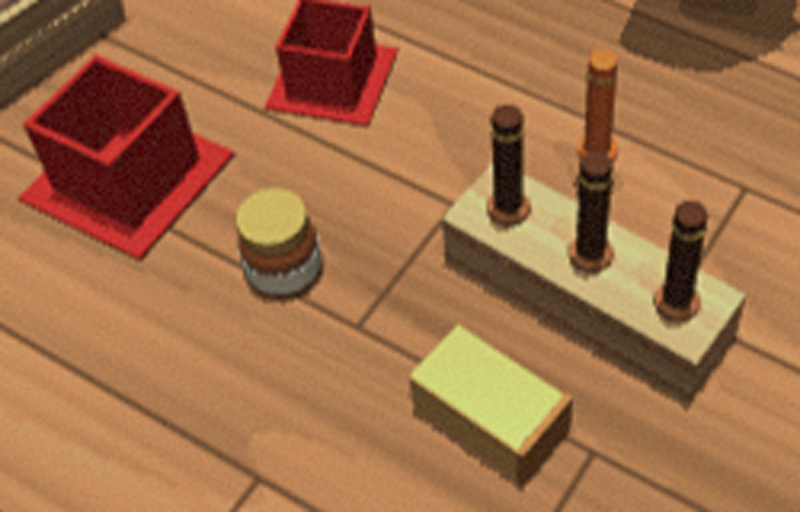

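In the crops, the smaller red caddy's plate measures about 96 x 96 mm, which matches the listed 100 mm; the larger one's is about 135 mm. Peg tops in the top crop are at (63,222), (172,230) and (280,232). In the scene crop they are at (690,212), (595,165) and (508,115). I'll triangulate these.

```bash
python3 - <<'E'
from h import *
t=np.load('pics/t0.npz');s=np.load('pics/s0.npz')
T=lambda x,y:(240+x/3.2-.34,130+y/3.2-.34); S=lambda x,y:(150+x/3.2-.34,140+y/3.2-.34)
for n,a,b in [('pegL top',(63,222),(690,212)),('pegM',(172,230),(595,165)),('pegR',(280,232),(508,115)),
 ('collL',(84,229),(678,300)),('collM',(180,235),(591,253)),('collR',(280,240),(509,210)),
 ('orange',(249,380),(602,60)),
 ('plate',(535,413),(398,48)),('plate',(493,303),(373,125)),('plate',(600,268),(265,108)),
 ('rimR',(563,400),(372,9)),('footR near',(329,199),(446,222)),('footR',(326,291),(495,165)),('footL',(37,184),(690,360)),('footL-',(31,275),(745,297))]:
    p,e=tri(t,T(*a),s,S(*b));print(n,p.round(),e.round(1))
f=[onz(t,*T(*p),60)[:2] for p in((329,199),(326,291),(31,275),(37,184))];f=np.array(f);print(f.round(),f.mean(0),np.linalg.norm(f-np.roll(f,1,0),axis=1))
r=cv2.minAreaRect(f.astype(np.float32));print(r)
# collars on plane z=68
print([onz(t,*T(*p),66)[:2].round() for p in((84,229),(180,235),(280,240))])
q=np.array([onz(t,*T(*p),4)[:2] for p in((600,268),(643,378),(535,413),(493,303))]);print(q.round(),q.mean(0))
fl=np.array([onz(t,*T(*p),4)[:2] for p in((598,302),(612,357),(565,377),(537,316))]);print('floor',fl.mean(0))
E
```

```text
pegL top [560. 158. 173.] 3.1
pegM [553.  79. 170.] 1.0
pegR [550.   1. 177.] 2.3
collL [561. 160.  64.] 3.1
collM [556.  81.  63.] 1.1
collR [550.   0.  59.] 2.7
orange [444.  25. 154.] 1.2
plate [ 402. -215.    5.] 2.7
plate [ 495. -181.    5.] 5.4
plate [ 525. -278.    2.] 1.4
rimR [ 418. -226.   65.] 0.2
footR near [583. -40.  54.] 3.5
footR [508. -38.  50.] 0.7
footL [601. 195.  61.] 5.3
footL- [526. 203.  55.] 0.4
[[584. -42.]
 [509. -38.]
 [526. 203.]
 [600. 198.]] [554.45935623  80.32321467] [239.75332493  75.15542999 240.91292167  74.69198818]
((554.3261108398438, 80.04193115234375), (240.9282989501953, 75.14623260498047), 86.04915618896484)
[array([562., 158.]), array([556.,  80.]), array([550.,  -1.])]
[[ 525. -276.]
 [ 430. -309.]
 [ 402. -216.]
 [ 496. -183.]] [ 463.30665985 -246.40811926]
floor [ 465.16864638 -255.26793467]
```

Foot centre is about (555,80), with its long axis turned about 4°, and the pegs are at (549.5,0), (555,80) and (560.5,159). Peg tops come out near 175 mm, foot top near 58, caddy rim near 66, caddy centre about (464,-247). All agree with the sizes given. Now I'll go above the right-hand peg with the jaws along the foot's x.

```bash
python3 -m creep '[[6.56,8.78,0,0,0,11.6,47],[6.56,8.78,0,0,0,11.6,47],[6.56,8.78,0,0,0,11.6,47],[6.56,8.78,0,0,0,11.6,47],[6.56,8.78,0,0,0,11.6,47],[6.56,8.78,0,0,0,11.6,47],[6.56,8.78,0,0,0,11.6,47],[6.56,8.78,0,0,0,11.6,47],[6.56,8.78,0,0,0,11.6,47],[6.56,8.78,0,0,0,11.6,47],[6.56,8.78,0,0,0,11.6,47],[6.56,8.78,0,0,0,11.6,47],[6.56,8.78,0,0,0,11.6,47],[6.56,8.78,0,0,0,11.6,47]]' 20
python3 - <<'E'
from h import *
w=snap('wrist','w1');print(w['extrinsics'].round(2))
E
```

```text
t: 1.85
tool_pos: [549.2, -1.7, 231.4]
orientation: [3.142, 0.0, 1.501]
wrist_force: [0.4, -0.6, 0.4]
grip_width: 40.2
[[ 1.0000e+00  7.0000e-02  2.0000e-02  5.5467e+02]
 [-7.0000e-02  9.6000e-01  2.7000e-01  6.8820e+01]
 [-0.0000e+00 -2.7000e-01  9.6000e-01  3.7394e+02]
 [ 0.0000e+00  0.0000e+00  0.0000e+00  1.0000e+00]]
```

View pics/w1.png

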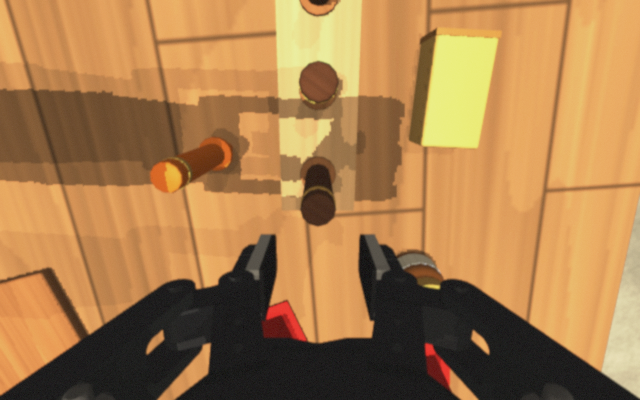

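The wrist view shows peg R's top at (318,208), peg M's at (319,84), and the jaws centred at about u=317.

```bash
python3 - <<'E'
from h import *
w=np.load('pics/w1.npz');print(onz(w,318,208,178).round(1),onz(w,319,84,178).round(1))
E
python3 -m creep '[[0,0,-0.5,0,0,0,47],[0,0.03,-1.0,0,0,0,47],[0,0.03,-1.4,0,0,0,47],[0,0.03,-1.8,0,0,0,47],[0,0.03,-1.8,0,0,0,47],[0,0.03,-1.8,0,0,0,47]]'
```

```text
[550.6   4.  178. ] [556.4  80.5 178. ]
t: 2.65
tool_pos: [550.2, 0.6, 124.6]
orientation: [3.14, 0.0, 1.502]
wrist_force: [0.6, -0.6, 1.1]
grip_width: 39.9
```

```bash
python3 -m creep '[[0.05,0,0,0,0,0,47],[0.1,0,0,0,0,0,47],[0.13,0,0,0,0,0,47],[0.15,0,0,0,0,0,47],[0.15,0,0,0,0,0,47],[0.15,0,0,0,0,0,47]]'; python3 -m creep '[[0.02,0,0,0,0,0,47],[0.03,0,0,0,0,0,47],[0.03,0,0,0,0,0,47]]'
```

```text
t: 3.4
tool_pos: [558.5, 1.3, 123.4]
orientation: [-3.141, 0.0, 1.503]
wrist_force: [-1.9, 0.7, 2.1]
grip_width: 40.1
t: 3.78
tool_pos: [559.9, 1.2, 123.4]
orientation: [-3.14, 0.0, 1.503]
wrist_force: [-5.5, 0.6, 4.6]
grip_width: 40.2
```

Peg R gives 5.5 N less than 2 mm past contact, so it is stiff and glued. On to the middle peg.

```bash
python3 -m creep '[[-0.1,0,0,0,0,0,47],[-0.17,0,0,0,0,0,47],[-0.17,0,0.5,0,0,0,47],[-0.17,0,1.0,0,0,0,47],[-0.17,0,1.3,0,0,0,47],[-0.17,0.1,1.3,0,0,0,47],[-0.07,0.8,1.3,0,0,0,47],[-0.07,1.32,1.3,0,0,0,47],[-0.07,1.32,1.3,0,0,0,47],[-0.07,1.32,0.9,0,0,0,47],[-0.07,1.32,0.5,0,0,0,47],[-0.07,1.32,0.1,0,0,0,47],[-0.07,1.32,0,0,0,0,47],[-0.07,1.32,0,0,0,0,47]]'; python3 -m creep '[[0.05,0,0,0,0,0,47],[0.1,0,0,0,0,0,47],[0.13,0,0,0,0,0,47],[0.15,0,0,0,0,0,47],[0.15,0,0,0,0,0,47]]'; python3 -m creep '[[0.02,0,0,0,0,0,47],[0.03,0,0,0,0,0,47],[0.03,0,0,0,0,0,47]]'
```

```text
t: 5.52
tool_pos: [556.0, 80.0, 122.8]
orientation: [-3.14, 0.0, 1.502]
wrist_force: [-0.2, -0.6, 0.2]
grip_width: 40.0
t: 6.15
tool_pos: [565.4, 80.5, 123.4]
orientation: [3.142, -0.0, 1.503]
wrist_force: [0.1, 0.4, -0.5]
grip_width: 39.8
t: 6.52
tool_pos: [567.1, 80.4, 123.3]
orientation: [3.142, 0.0, 1.503]
wrist_force: [-0.0, -0.5, 0.6]
grip_width: 40.2
```

```bash
python3 -m creep '[[0.02,0,0,0,0,0,47],[0.04,0,0,0,0,0,47],[0.04,0,0,0,0,0,47]]'; python3 -m creep '[[0.02,0,0,0,0,0,47],[0.04,0,0,0,0,0,47],[0.04,0,0,0,0,0,47]]'; python3 - <<'E'
from h import *
w=snap('wrist','w2')
E
```

```text
t: 6.9
tool_pos: [569.6, 80.4, 123.4]
orientation: [3.141, 0.0, 1.502]
wrist_force: [-0.5, -0.1, 0.2]
grip_width: 40.1
t: 7.28
tool_pos: [572.0, 80.4, 123.3]
orientation: [3.141, 0.0, 1.503]
wrist_force: [-0.9, 0.5, -0.2]
grip_width: 40.6
```

View pics/w2.png

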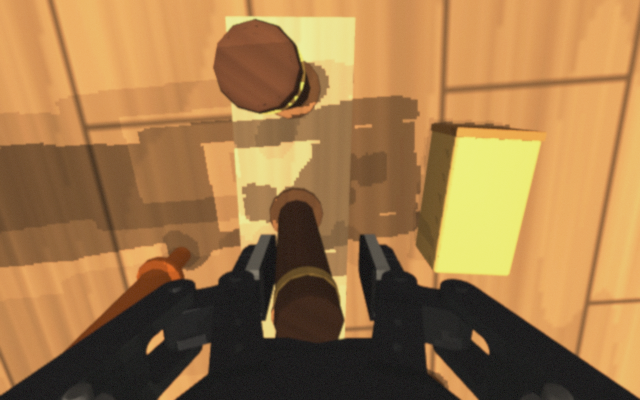

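The middle peg rides along with the left finger, leaning right, at under 1 N over about 8 mm. I'll push on to the stop to confirm.

```bash
python3 -m creep '[[0.02,0,0,0,0,0,47],[0.04,0,0,0,0,0,47],[0.04,0,0,0,0,0,47]]';  python3 -m creep '[[0.02,0,0,0,0,0,47],[0.02,0,0,0,0,0,47],[0.02,0,0,0,0,0,47]]'
```

```text
t: 7.7
tool_pos: [574.2, 80.4, 123.5]
orientation: [-3.141, -0.0, 1.503]
wrist_force: [-2.0, -0.2, 1.8]
grip_width: 40.1
t: 8.07
tool_pos: [575.1, 80.4, 123.5]
orientation: [-3.141, 0.0, 1.503]
wrist_force: [-4.9, 0.5, 3.2]
grip_width: 40.1
```

Hard stop after about 10 mm, so the middle peg is the loose one. Recentre, grip and lift.

```bash
python3 -m creep '[[-0.1,0,0,0,0,0,47],[-0.2,0,0,0,0,0,47],[-0.32,0,0,0,0,0,47],[-0.32,0,0,0,0,0,47],[-0.32,0,0,0,0,0,10],[-0.32,0,0,0,0,0,10],[-0.32,0,0,0,0,0,10],[-0.32,0,0,0,0,0,10],[-0.32,0,0,0,0,0,10],[-0.32,0,0,0,0,0,10]]' 40
```

```text
t: 9.32
tool_pos: [556.6, 80.4, 123.5]
orientation: [3.141, -0.0, 1.503]
wrist_force: [1.1, 1.0, 0.8]
grip_width: 23.1
```

```bash
python3 -m creep '[[0,0,0.05,0,0,0,10],[0,0,0.1,0,0,0,10],[0,0,0.15,0,0,0,10],[0,0,0.15,0,0,0,10]]'; python3 -m creep '[[0,0,0.2,0,0,0,10],[0,0,0.4,0,0,0,10],[0,0,0.6,0,0,0,10],[0,0,0.8,0,0,0,10],[0,0,1.0,0,0,0,10],[0,0,1.2,0,0,0,10],[0,0,1.45,0,0,0,10],[0,0,1.45,0,0,0,10],[0,0,1.45,0,0,0,10]]'; python3 - <<'E'
from h import *
snap('scene','s1');snap('top','t1')
a=cv2.imread('pics/s1.png')[90:290,170:400]
cv2.imwrite('pics/cs1.png',cv2.resize(a,None,fx=3,fy=3,interpolation=cv2.INTER_CUBIC))
E
```

```text
t: 9.82
tool_pos: [556.4, 80.4, 132.7]
orientation: [3.141, -0.0, 1.503]
wrist_force: [0.1, -0.0, -1.2]
grip_width: 23.5
t: 10.95
tool_pos: [556.2, 80.4, 219.0]
orientation: [-3.141, 0.0, 1.503]
wrist_force: [0.5, 0.1, -1.4]
grip_width: 22.9
```

View pics/cs1.png

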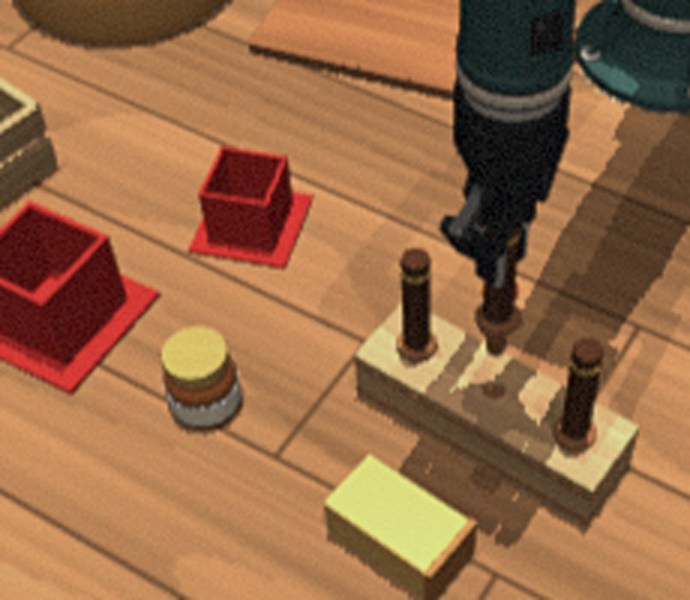

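The peg hangs upright and clear of the foot, and the other two pegs are unchanged. I'll raise it above the peg tops, overshoot past the caddy and look back at the rim with the wrist camera.

```bash
python3 -m creep '[[0,0,0.4,0,0,0,10],[0,0,0.8,0,0,0,10],[0,0,1.2,0,0,0,10],[0,0,1.2,0,0,0,10],[-0.16,-0.8,1.2,0,0,0,10],[-0.32,-1.6,1.2,0,0,0,10],[-0.48,-2.4,1.2,0,0,0,10],[-0.64,-3.2,1.2,0,0,0,10],[-0.8,-4.0,1.2,0,0,0,10],[-0.96,-4.8,1.2,0,0,0,10],[-1.12,-5.6,1.2,0,0,0,10],[-1.28,-6.4,1.2,0,0,0,10],[-1.44,-7,1.2,0,0,0,10],[-1.52,-7.5,1.2,0,0,0,10],[-1.52,-7.5,1.2,0,0,0,10],[-1.52,-7.5,1.2,0,0,0,10]]'; python3 - <<'E'
from h import *
w=snap('wrist','w3')
E
```

```text
t: 13.05
tool_pos: [465.0, -368.8, 289.9]
orientation: [-3.14, -0.002, 1.503]
wrist_force: [0.1, 0.3, -0.1]
grip_width: 22.8
```

View pics/w3.png

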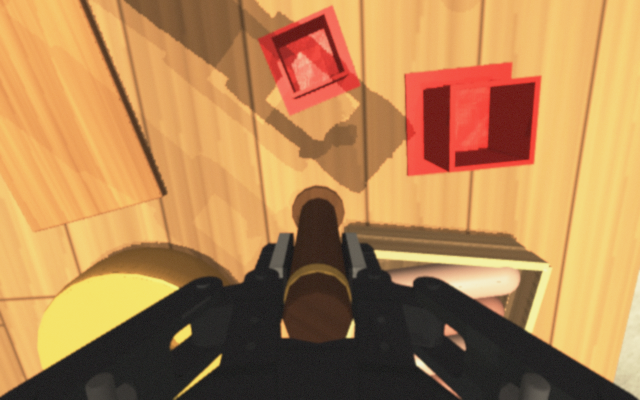

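The wrist view shows the small caddy's plate corners at about (260,40), (335,5), (358,85) and (290,113), and the peg held straight. I'll cross-check the centre.

```bash
python3 - <<'E'
from h import *
w=np.load('pics/w3.npz');t=np.load('pics/t0.npz')
H,S,V=cv2.split(cv2.cvtColor(w['color'],cv2.COLOR_RGB2HSV));
print([(H[v,u],S[v,u],V[v,u]) for u,v in((266,45),(350,85),(290,60),(280,45))])
m=(((H<8)|(H>170))&(S>120)&(V>40)).astype(np.uint8);m[:,400:]=0;m[130:]=0
cn=max(cv2.findContours(m,0,1)[0],key=cv2.contourArea)
B=cv2.approxPolyDP(cv2.convexHull(cn),4,True)[:,0];print(B.tolist())
P=np.array([onz(w,*p,3)[:2] for p in B]);print(P.round(),P.mean(0),[np.linalg.norm(x).round() for x in P-np.roll(P,1,0)])
q=np.array([onz(w,*p,3)[:2] for p in((260,40),(335,5),(358,85),(290,113))]);print(q.round(),q.mean(0))
a=cv2.resize(cv2.imread('pics/w3.png')[0:125,240:380],None,fx=5,fy=4.8,interpolation=cv2.INTER_CUBIC);cv2.imwrite('pics/cw3.png',a)
E
```

```text
[(np.uint8(2), np.uint8(201), np.uint8(183)), (np.uint8(1), np.uint8(193), np.uint8(225)), (np.uint8(1), np.uint8(190), np.uint8(205)), (np.uint8(2), np.uint8(189), np.uint8(100))]
[[331, 6], [360, 84], [290, 114], [258, 38]]
[[ 494. -184.]
 [ 527. -275.]
 [ 433. -307.]
 [ 402. -213.]] [ 463.8635239  -244.61783628] [np.float64(97.0), np.float64(97.0), np.float64(99.0), np.float64(99.0)]
[[ 404. -215.]
 [ 499. -183.]
 [ 524. -276.]
 [ 433. -305.]] [ 465.01795653 -244.98046552]
```

View pics/cw3.png

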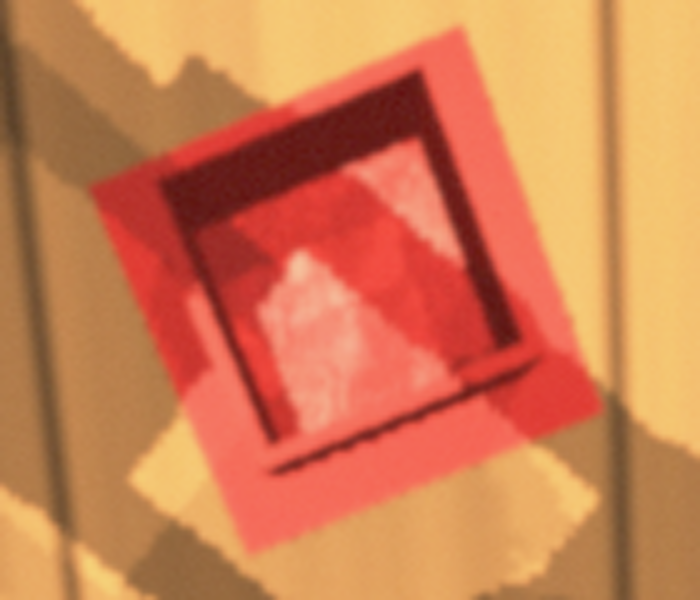

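The crop shows the rim's inner corners at about (165,182), (420,72), (520,342) and (275,440). I'll project them at rim height and check the held peg's tilt.

```bash
python3 - <<'E'
from h import *
w=np.load('pics/w3.npz')
P=np.array([onz(w,240+x/5,y/4.8,70)[:2] for x,y in((165,182),(420,72),(520,342),(275,440))]);print(P.round(),P.mean(0),np.linalg.norm(P-np.roll(P,1,0),axis=1))
print('collar',onz(w,318,207,231), 'top',onz(w,318,312,344));print(readout.observe()['tool_pos'])
E
```

```text
[[ 428. -227.]
 [ 483. -209.]
 [ 501. -265.]
 [ 447. -282.]] [ 464.62923309 -245.88471536] [58.04828108 57.56161437 58.52002273 57.13933311]
collar [ 466.25377911 -364.06310562  231.        ] top [ 466.2679952  -363.29598342  344.        ]
[ 465.21253825 -368.56458808  290.46829055]
```

Inner opening is about 58 mm (60 given) and its centre about (464.6,-246). I'll go over it and lower part way.

```bash
python3 -m creep '[[0,0.7,0,0,0,0,10],[0,1.4,0,0,0,0,10],[0,2.01,0,0,0,0,10],[0,2.01,0,0,0,0,10],[0,2.01,0,0,0,0,10],[0,2.01,-0.6,0,0,0,10],[0,2.01,-1.2,0,0,0,10],[0,2.01,-1.8,0,0,0,10],[0,2.01,-1.8,0,0,0,10],[0,2.01,-2,0,0,0,10],[0,2.01,-2.2,0,0,0,10],[0,2.01,-2.4,0,0,0,10],[0,2.01,-2.4,0,0,0,10]]'; python3 -m creep '[[0,0,-0.1,0,0,0,10],[0,0,-0.2,0,0,0,10],[0,0,-0.3,0,0,0,10],[0,0,-0.4,0,0,0,10],[0,0,-0.5,0,0,0,10],[0,0,-0.5,0,0,0,10],[0,0,-0.5,0,0,0,10]]'
```

```text
t: 14.72
tool_pos: [464.5, -248.6, 146.1]
orientation: [-3.14, -0.001, 1.503]
wrist_force: [0.2, -0.0, -0.5]
grip_width: 22.9
t: 15.6
tool_pos: [465.2, -249.0, 117.5]
orientation: [3.141, 0.0, 1.503]
wrist_force: [0.3, -0.5, -1.2]
grip_width: 23.2
```

```bash
python3 -m creep '[[0,0,-0.05,0,0,0,10],[0,0,-0.1,0,0,0,10],[0,0,-0.14,0,0,0,10],[0,0,-0.14,0,0,0,10]]'; python3 -m creep '[[0,0,-0.03,0,0,0,10],[0,0,-0.03,0,0,0,10],[0,0,-0.03,0,0,0,10]]'; python3 -m creep '[[0,0,-0.03,0,0,0,10],[0,0,-0.03,0,0,0,10],[0,0,-0.03,0,0,0,10]]'
```

```text
t: 16.1
tool_pos: [464.9, -248.9, 108.5]
orientation: [-3.141, -0.0, 1.502]
wrist_force: [0.0, -0.3, -1.1]
grip_width: 23.2
t: 16.48
tool_pos: [465.2, -249.0, 107.2]
orientation: [3.141, 0.0, 1.503]
wrist_force: [0.7, -0.4, -1.6]
grip_width: 23.1
t: 16.85
tool_pos: [465.2, -249.1, 105.5]
orientation: [3.141, 0.0, 1.503]
wrist_force: [-0.2, -0.4, 1.2]
grip_width: 22.8
```

```bash
python3 -m creep '[[0,0,-0.02,0,0,0,10],[0,0,-0.02,0,0,0,10],[0,0,-0.02,0,0,0,10]]'; python3 - <<'E'
from h import *
snap('scene','s2')
a=cv2.imread('pics/s2.png')[60:240,160:360]
cv2.imwrite('pics/cs2.png',cv2.resize(a,None,fx=3.3,fy=3.3,interpolation=cv2.INTER_CUBIC))
E
```

```text
t: 17.23
tool_pos: [465.4, -249.3, 105.5]
orientation: [3.14, 0.001, 1.503]
wrist_force: [-0.5, 0.3, 5.6]
grip_width: 23.3
```

View pics/cs2.png

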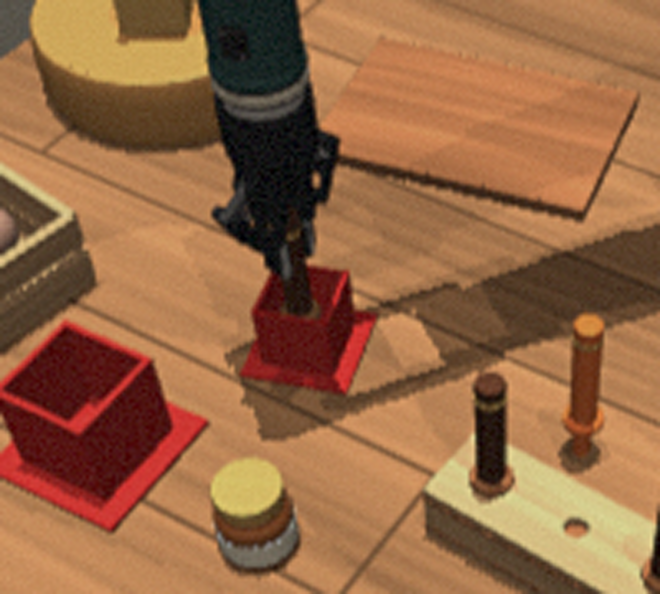

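The peg is inside the caddy and touching the floor: 5.6 N up at the predicted TCP height. Release and withdraw straight up.

```bash
python3 -m creep '[[0,0,0.01,0,0,0,40],[0,0,0.01,0,0,0,60],[0,0,0.01,0,0,0,70],[0,0,0.01,0,0,0,70],[0,0,0.01,0,0,0,70],[0,0,0.01,0,0,0,70],[0,0,0.3,0,0,0,70],[0,0,0.7,0,0,0,70],[0,0,1.2,0,0,0,70],[0,0,1.8,0,0,0,70],[0,0,2.4,0,0,0,70],[0,-0.5,2.8,0,0,0,70],[0,-1.2,2.8,0,0,0,70],[0,-2,2.8,0,0,0,70],[0,-2,2.8,0,0,0,70],[0,-2,2.8,0,0,0,70]]'; python3 - <<'E'
from h import *
snap('scene','s3');snap('wrist','w4')
a=cv2.imread('pics/s3.png')[100:280,160:400];b=cv2.imread('pics/w4.png')[:200,140:460]
a=cv2.resize(a,(480,360));b=cv2.resize(b,(320,200))
b=cv2.copyMakeBorder(b,0,160,0,0,0)
cv2.imwrite('pics/c4.png',np.hstack([a,b]))
E
```

```text
t: 19.27
tool_pos: [465.1, -368.7, 272.9]
orientation: [3.141, -0.0, 1.502]
wrist_force: [0.5, 0.1, -0.6]
grip_width: 59.7
```

View pics/c4.png

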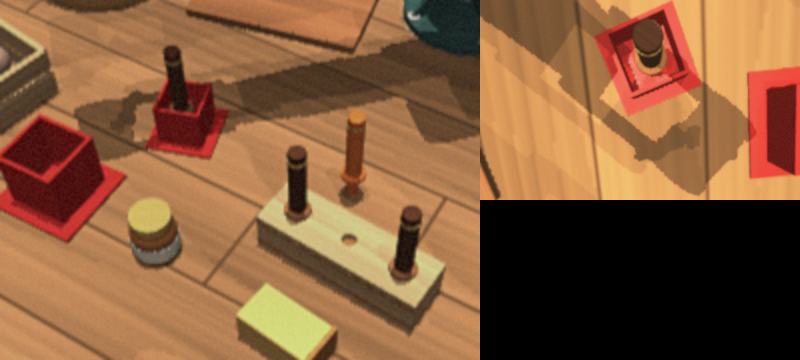

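The peg stands nearly upright in the small caddy, the other two pegs are home, the food hasn't moved and the hand is clear. Handing in.

```bash
python3 -c "
from cell import job
print(job.hand_in())"
```

```text
the job is handed in; nothing more can be done
None
```

The loose peg was the middle one. It now stands tenon down in the repair caddy, and I handed the job in at about 19 s of the 64 s allowed; no verdict was reported.

- **Finding the loose peg:** The right-hand peg was stiff, reaching 5.5 N less than 2 mm past contact, so I took it as glued. The middle peg rocked about 10 mm at under 2 N and then met a hard stop. I nudged both to one side only, and did not touch the third peg once the loose one was found.
- **Moving it:** I drew the middle peg straight out with about 1 N on the wrist. I lowered it into the smaller caddy, whose plate measured about 97 mm and opening about 58 mm. Before letting go I felt the floor: 5.6 N, at the height I had worked out.
- **Last checks:** The final pictures show the peg almost upright in the caddy, the other two pegs home, the cheese and jar where they were, and the gripper clear. The salami was outside that last picture, but the arm worked nowhere near it.
- **Disagreements:** The wrist and top cameras differed by up to about 4 mm in y, so I aimed between them, which the ±12 mm clearance of the collar in the caddy allowed. Two-view heights for the peg tops, foot and rim read up to 10 mm below the given sizes.

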